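Slide the phone-board carrier into its preheater notches

ROBOT

A 7-joint arm with a two-finger parallel gripper is mounted at the origin on the work surface. World frame = base frame: x ahead of the robot, y to its left, z up, the work surface at z = 0. Lengths are in m, angles in rad, forces in N, time in s.
With the tool pointing down it reaches from about 0.4 to 0.85 m from the base axis. Payload 4.5 kg.
Tool frame: the origin (TCP) lies midway between the tips of the shut fingers; the grasp point (between the pads) lies 19 mm behind it; z points along the fingers, y is the direction in which the jaws open and shut (so a half turn about z gives the same grasp; the last joint's range is limited). The gripper opens to 88 mm and grips with 3 to 60 N. Pads are 18 mm wide; open, the fingers measure 123 mm over their backs; the gripper's body (75 mm by 187 mm) begins 45 mm behind the grasp point.
Start: joints at [1.36, 0.689, -0.195, 1.565, 0.157, 0.902, -0.215], TCP at [0.152, -0.606, 0.239] pointing down, gripper open.
Joint ranges: [-3.01, 3.01], [-0.46, 2.08], [-1.47, 1.51], [0.13, 2.56], [-1, 4.14], [0.04, 2.09], [-2.66, 2.66]. Speed limits (rad/s): [2.57, 2.57, 3.14, 3.14, 3.14, 3.14, 3.14].

INTERFACE

Orientations are given as a unit quaternion [x, y, z, w].
In Python, from plant import r, viewer gives the robot as it stands.
- The arm moves only by the tool play_rows, never from a script. Its argument "commands" is a list of rows, each an object with "delta_rot": the turn, a rotation vector about the tool's x, y, z normalised to -1 to 1, where 1 is pi rad, a list of three; "travel": the shift along the tool's x, y, z normalised to -1 to 1, where 1 is 15 cm, a list of three; "gripper": the opening, from -1 (shut) to 1 (fully open). In form: [{"delta_rot": [wx, wy, wz], "travel": [x, y, z], "gripper": gripper}, ...]. A call has 1 to 12 rows; each row is the pose to reach, as a shift and turn from the pose commanded when the call began, along the tool's axes at that moment, turning the shorter way round; what a row does not reach only later rows make up. A row lasts 1/8 s, in which the tool goes at most 62.5 mm and 10.7 degrees, less where a joint would pass 70% of its speed; a pose out of reach is approached as far as the arm can. A call with a number of a shift or a turn outside -1 to 1 is refused whole. A call with a gripper value outside its range is refused whole. The fingers move at their own pace and stop on an object; "force" is the grip in N (left out, the last holds). Time passes only in rows, so rows that repeat a pose let the fingers close. It gives the time, the measured TCP pose, the force and the opening at its end, in the units of the state.
- r.get_state(): the state, without advancing time (a new reading comes with each control period).
- viewer.snapshot(name): name is "side" or "top" or "wrist"; returns a dict with "color" (400x640x3 uint8, red, green, blue), "z_map" (400x640 float32, m along the optical axis (not along the pixel's ray), 0 where there is no reading), "fx", "fy", "cx", "cy" (pixels), "distortion" ([k1, k2, p1, p2, k3] as OpenCV has them; the pictures are not rectified), "origin" and "attitude" of the camera in the world. Camera axes: x right, y up, looking along -z (the intrinsics and any distortion apply to the point x, -y, -z); pixel columns grow to the right and rows downward; lengths in m; the calibration is good to about 2 mm. A picture is of the moment at which its call begins.
- r.finish_job(): hands the job in, once; it reports no verdict.
Trained networks look in the newest picture that a camera, given by its name, has taken for a name from the list of things; names that differ only in an ending like _2 or _b are one class to them, and where a whole thing is asked for, a point or a joint stands for the part that bears it (a point fixed in the world has none). Each returns a list of dicts, best first, with "conf" (0 to 1); they miss things now and then, are a little off and sometimes report something else, mostly with a low value. They report only what shows in the picture. A call takes as long as a camera call. They do not tell look-alikes from the thing itself.
- viewer.outline_of(camera, label): "pixels" (400x640 bool, what is visible of it) and "at" ([column, row] in pixels, amid what is visible of it).
- viewer.pinpoint(camera, label): "at" ([column, row] in pixels: a listed point, or the origin of a listed thing).
The state is a dict: "clock": time; "q": joint angles; "qd": joint speeds; "joint_torque": joint torques, N m; "tool_pos": TCP position; "eef_rot": TCP orientation; "contact_force": force on the tool from outside, world axes, zero at the start; "moment": the same for the moment, N m; "opening": opening from 0.0 (shut) to 1.0 (fully open).
Only numpy, scipy, OpenCV 4.12 (cv2) and the standard library are available. Lean on these libraries where they do the work, as an engineer would, in place of code of your own. Each camera call takes 0.05 s, during which the arm holds its last target. There are 200 camera calls.

TASK

Push the grey circuit-board carrier along the rails of the preheater fixture, with the fingers only, until you feel it drop into the locating notches, and leave it sitting level in them. It must never be lifted off the rails. Leave the blue tub, the jar and the phone where they are, and finish with the hand clear of everything.

Things in the scene. Friction and masses are not known exactly. Their poses are not given: they have to be found in the camera images.
- fixture: fixed preheater fixture on the bench, 400 (x) x 150 (y) mm; origin at the centre of its underside, on the bench top; the carrier is slid along its +x axis. Bare aluminium rail strips run along x, tops 28 mm above the bench (|y| 36 to 56.5 mm), between two blue fences (inner faces y = +-56.5 mm, 7.5 mm thick, tops 42 mm above the bench). A yellow mark on each fence shows where the carrier's middle belongs.
- seat (a point): point on the fixture (x = 70 mm, y = 0, 23 mm above the bench) where the carrier's origin lies when seated; axes as the fixture's. The red-floored notches are 15 mm long in x, 5 mm deep: in the inner strips 45 mm before this point, in the outer strips 45 mm past it. The rails run on past the seated carrier; only the notches stop it.
- carrier: loose grey carrier plate with a green phone circuit board, 140 (x) x 110 (y) mm, 0.3 to 0.5 kg. Origin in its middle, level with the soles of its feet; the plate spans 7 to 23 mm above it (board and chips to 26 mm). Axes parallel to the fixture's. It starts on the rails, origin 28 mm above the bench, 100 to 180 mm short of the seat. Sliding takes about 1 to 2 N; once in the notches it stops dead and the push rises sharply.
- tail (a point): centre of the carrier's flat trailing (-x) end face, where it can be pushed: 110 mm wide, 16 mm tall, 70 mm behind the carrier's origin and 15 mm above it
- nose (a point): centre of the carrier's flat leading (+x) end face, 70 mm ahead of its origin. Four feet, 10 mm long in x, stand under the plate 45 mm ahead of and behind its middle; they meet their notches together and only at the seat, where the carrier drops 5 mm, level, and is then blocked by the notch walls, with 2.5 mm of play either way.
- tub: bystander: loose open blue plastic tub, 68 mm across, 85 mm tall; origin at the centre of its underside
- jar: bystander: loose white jar with a red cap, 48 mm across, 50 mm tall; origin at the centre of its underside
- phone: bystander: loose white phone lying flat, 142 (x) x 70 (y) x 8 mm; origin at the centre of its underside
Things that resemble listed ones, but are neither listed nor needed, are in the scene too. Of the things that look like the carrier, the largest one is meant.

How it is judged:
By the outcome, as a careful person would: the job done as asked, in the order asked, and still so for the second after the job is handed in, with the robot touching nothing.
It also fails if it takes over 35 s, if anything falls off the work surface, if the arm or the gripper's body presses on something with over 40 N, if the wrist force passes 120 N, or if a joint passes its speed limit or range.

## Working session

There is one attempt and no reset: what is moved stays moved. The work goes in short steps, Python scripts to look and compute and a tool call to move; the robot and the scene stay as the last step left them, time stands still between calls to the robot, and variables do not carry over. Pictures are saved under pics/ and viewed, about 8 in all and at most 12, crops included, and the job is handed in when it is done.

Besides the shell and the picture viewer there is one more tool, called after ">>>" by a JSON object that holds its "name" and its "arguments". play_rows: Moves the arm, as the interface text tells. Its arguments: {"type":"object","properties":{"commands":{"type":"array","items":{"type":"object","properties":{"delta_rot":{"type":"array","items":{"type":"number","minimum":-1,"maximum":1}},"travel":{"type":"array","items":{"type":"number","minimum":-1,"maximum":1}},"gripper":{"type":"number"}}}},"force":{"type":"number"}},"required":["commands"]}

```bash
mkdir -p pics; ls
cat > h.py <<'E'
import numpy as np, cv2
from scipy.spatial.transform import Rotation as R
from plant import r, viewer
def snap(n,f=None):
    s=viewer.snapshot(n)
    if f: cv2.imwrite('pics/'+f,s['color'][:,:,::-1])
    return s
def att(s):
    a=np.array(s['attitude'],float)
    return R.from_quat(a).as_matrix() if a.size==4 else a.reshape(3,3)
def rays(s,px):
    K=np.array([[s['fx'],0,s['cx']],[0,s['fy'],s['cy']],[0,0,1.]])
    u=cv2.undistortPoints(np.array(px,float).reshape(-1,1,2),K,np.array(s['distortion'],float)).reshape(-1,2)
    return np.c_[u[:,0],-u[:,1],-np.ones(len(u))]
def at_depth(s,px):
    px=np.array(px,float).reshape(-1,2)
    d=np.array([s['z_map'][int(round(v)),int(round(u))] for u,v in px])
    return (rays(s,px)*d[:,None])@att(s).T+np.array(s['origin'])
def at_z(s,px,z):
    d=rays(s,px)@att(s).T; o=np.array(s['origin'])
    return o+d*((z-o[2])/d[:,2])[:,None]
def cloud(s):
    v,u=np.mgrid[0:400,0:640]; px=np.c_[u.ravel(),v.ravel()]
    return ((rays(s,px)*s['z_map'].ravel()[:,None])@att(s).T+np.array(s['origin'])).reshape(400,640,3)
E
python3 - <<'E'
from h import *
np.set_printoptions(precision=4,suppress=True)
for c in ['top','side']:
    s=snap(c,c+'1.png'); print(c,s['origin'],att(s).tolist())
    for l in ['fixture','seat','carrier','tail','nose','tub','jar','phone']:
        for p in viewer.pinpoint(c,l)[:3]:
            try: print(l,p['conf'],np.round(p['at'],1),at_depth(s,p['at'])[0])
            except Exception as e: print(l,p,e)
st=r.get_state(); print(st)
E
```

```text
pics
top [ 0.4122 -0.0794  0.8472] [[-0.020396309407471225, 0.9899967140604853, -0.13960836906144392], [-0.9997882125463102, -0.019813386993712212, 0.005564148568424743], [0.002742374155509472, 0.13969228985623733, 0.9901911651487869]]
seat 0.42 [286.1 126.9] [ 0.6703 -0.0132  0.0447]
carrier 0.89 [305.7 200.8] [ 0.5208 -0.0502  0.0516]
carrier 0.88 [442.7 189.4] [ 0.5432 -0.3252  0.0168]
carrier 0.88 [376.2 319.6] [ 0.2914 -0.1814  0.0179]
tail 0.89 [357.1 305.3] [ 0.3189 -0.1457  0.0128]
tail 0.73 [340.5 210.6] [ 0.5052 -0.1181  0.0111]
tail 0.67 [419.5 197.3] [ 0.5306 -0.2815 -0.0013]
nose 0.97 [462.6 184.2] [ 0.5529 -0.3663  0.0177]
nose 0.95 [270.  191.4] [0.5409 0.0184 0.0484]
nose 0.79 [390.  342.8] [ 0.2433 -0.2093  0.0002]
tub 0.64 [362.3 139.6] [ 0.6518 -0.1671  0.0081]
jar 0.6 [338.4 212.6] [ 0.5009 -0.1137  0.0139]
phone 0.65 [238.  257.4] [0.416  0.0873 0.0091]
phone 0.55 [305.5 202.1] [ 0.5182 -0.0499  0.0528]
side [0.1509 0.4267 0.731 ] [[-0.7901821820055478, 0.44319752512723987, -0.4233061220464938], [-0.6126001902367241, -0.5917349527748211, 0.5239949929021364], [-0.
[... 604 characters left out ...]
1 0.0498]
tub 0.72 [306.  163.4] [ 0.6346 -0.1446  0.0341]
jar 0.57 [253.1 197.1] [0.6723 0.0118 0.0202]
jar 0.55 [291.7 217. ] [0.5415 0.0216 0.0507]
phone 0.55 [320.  280.6] [0.412  0.0906 0.0091]
{'clock': 0.9, 'q': array([ 1.3598,  0.689 , -0.1946,  1.5653,  0.1573,  0.9025, -0.2151]), 'qd': array([-0.0002, -0.0014,  0.0006,  0.0013,  0.0007, -0.0001, -0.    ]), 'joint_torque': array([  0.    , -52.7488,  -1.2671, -15.3747,  -0.0519,  -0.0008,
         0.    ]), 'tool_pos': array([ 0.1515, -0.6064,  0.2388]), 'eef_rot': array([0.9925, 0.1221, 0.    , 0.0001]), 'contact_force': array([-0.0625,  0.127 ,  0.434 ]), 'moment': array([ 0.0046, -0.009 ,  0.009 ]), 'opening': 0.9984076959581083}
```

View pics/top1.png

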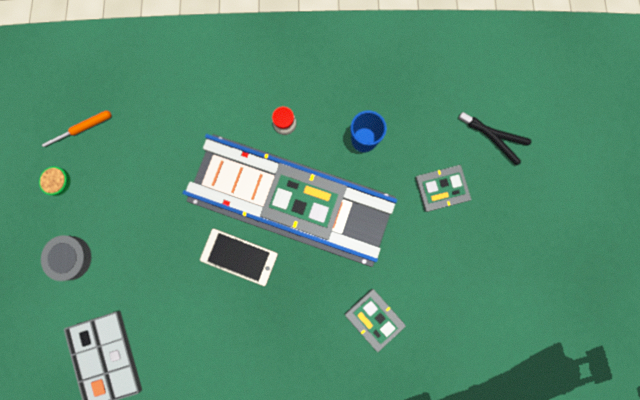

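View pics/side1.png

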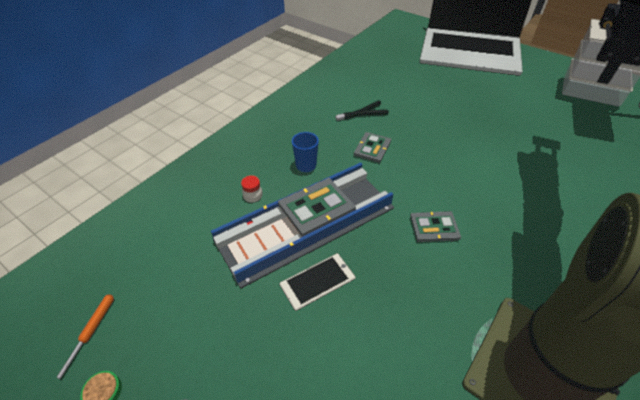

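The top view shows the fixture from (190,195)/(207,137) to (380,262)/(393,197). The carrier is centred near (305,200). The red outer notches at (245,154) and (227,203) and the fence marks at (267,156) and (245,213) are all to its left, so the push goes left, roughly world +y. The two small boards are look-alikes, and the tub and jar stand beyond the far fence. Next I'll fit the fixture.

```bash
cat > meas.py <<'E'
from h import *
np.set_printoptions(precision=4,suppress=True)
def fit(f=None,verbose=1):
    s=snap('top',f); P=cloud(s); hsv=cv2.cvtColor(s['color'],cv2.COLOR_RGB2HSV)
    v,u=np.mgrid[0:400,0:640]
    reg=(u>175)&(u<405)&(v>125)&(v<272)
    blue=reg&(hsv[...,0]>100)&(hsv[...,0]<125)&(hsv[...,1]>150)&(P[...,2]>.034)&(P[...,2]<.05)
    n,l,st,_=cv2.connectedComponentsWithStats(blue.astype(np.uint8),connectivity=8)
    fx=(P[...,2]>.012)&reg
    n,l,st,_=cv2.connectedComponentsWithStats(fx.astype(np.uint8)); k=l[200,305]
    q=P[l==k][:,:2]; rect=cv2.minAreaRect(q.astype(np.float32)*1000); print('rect',rect)
    b=P[blue][:,:2]; print('blue',len(b)); rb=cv2.minAreaRect(b.astype(np.float32)*1000); print('bluerect',rb)
    return s,P,hsv
E
python3 - <<'E'
from meas import *
s,P,hsv=fit()
for n,px,z in [('notch',[(245,154),(227,203)],.025),('mark',[(267,156),(245,213)],.042),('carmark',[(312,177),(295,225)],.051)]:
    print(n,at_z(s,px,z))
# carrier top: z 47..60 mm
m=(P[...,2]>.0465)&(P[...,2]<.06); m[:, :240]=0;m[:,360:]=0;m[:165]=0;m[245:]=0
n,l,st,_=cv2.connectedComponentsWithStats(m.astype(np.uint8)); k=l[200,305]
print(cv2.minAreaRect(P[l==k][:,:2].astype(np.float32)*1000), np.median(P[l==k][:,2]))
E
cd pics; python3 -c "
import cv2;a=cv2.imread('top1.png')[120:270,175:410];cv2.imwrite('c.png',cv2.resize(a,None,fx=3.4,fy=3.4,interpolation=2))"
```

```text
rect ((520.6116943359375, -13.046340942382812), (402.8509216308594, 160.47235107421875), 70.58338165283203)
blue 1295
bluerect ((591.984375, -39.91241455078125), (399.1011047363281, 255.42408752441406), 69.59896850585938)
notch [[0.6219 0.0716 0.025 ]
 [0.5232 0.1067 0.025 ]]
mark [[0.6126 0.025  0.042 ]
 [0.5007 0.0677 0.042 ]]
carmark [[ 0.567  -0.063   0.051 ]
 [ 0.475  -0.0292  0.051 ]]
((522.0675659179688, -45.55116271972656), (140.4105224609375, 110.09278869628906), 69.47697448730469) 0.05093055528021512
```

View pics/c.png

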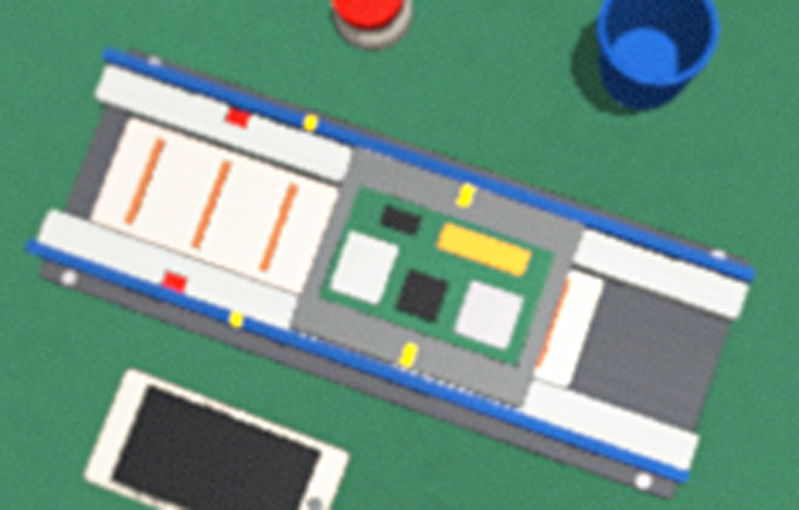

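The fits agree. The fixture +x axis points 69.5° from world x. The carrier origin is at about (0.522, -0.046) with its top at 51 mm, as it should be, and it has about 98–100 mm to go. I'll swing over with the fingers half open (about 79 mm across, which fits between the fences) and the jaw axis across the rails.

>>> {"name": "play_rows", "arguments": {"commands": [{"delta_rot": [0, 0, -0.308], "travel": [1, -0.83, 0], "gripper": 0}, {"delta_rot": [0, 0, -0.308], "travel": [1, -0.83, 0], "gripper": 0}, {"delta_rot": [0, 0, -0.308], "travel": [1, -0.83, 0], "gripper": 0}, {"delta_rot": [0, 0, -0.308], "travel": [1, -0.83, 0], "gripper": 0}, {"delta_rot": [0, 0, -0.308], "travel": [1, -0.83, 0], "gripper": 0}, {"delta_rot": [0, 0, -0.308], "travel": [1, -0.83, 0], "gripper": 0}]}}

```text
clock: 1.7
tool_pos: [0.2669, -0.4493, 0.2388]
eef_rot: [0.822, 0.57, 0.0, 0.0]
contact_force: [0.1, -0.5, 0.6]
opening: 0.5
```

```bash
cat > go.py <<'E'
import sys; from h import *
np.set_printoptions(precision=4,suppress=True)
st=r.get_state(); p=np.array(st['tool_pos']); M=R.from_quat(st['eef_rot'])
print(st['clock'],p,M.as_matrix().round(3).tolist(),'F',st['contact_force'],st['opening'])
if len(sys.argv)>3:
    t=np.array(list(map(float,sys.argv[1:4]))); print('travel',M.inv().apply(t-p)/.15)
    y=np.radians(69.5); T=R.from_matrix(np.c_[[np.cos(y),np.sin(y),0],[np.sin(y),-np.cos(y),0],[0,0,-1]])
    print('rot',(M.inv()*T).as_rotvec()/np.pi)
E
python3 go.py 0.4818 -0.1534 0.14
```

```text
1.7 [ 0.2669 -0.4493  0.2388] [[0.351, 0.936, 0.0], [0.936, -0.351, -0.0], [0.0, 0.0, -1.0]] F [ 0.089  -0.541   0.6261] 0.4996177857732078
travel [2.3501 0.6489 0.659 ]
rot [ 0.0001 -0.     -0.0003]
```

>>> {"name": "play_rows", "arguments": {"commands": [{"delta_rot": [0, 0, 0], "travel": [0.4, 0.11, 0], "gripper": 0}, {"delta_rot": [0, 0, 0], "travel": [0.8, 0.22, 0], "gripper": 0}, {"delta_rot": [0, 0, 0], "travel": [1, 0.3, 0], "gripper": 0}]}}

```text
clock: 2.08
tool_pos: [0.3635, -0.3219, 0.2391]
eef_rot: [0.822, 0.57, 0.001, 0.0]
contact_force: [-0.1, -0.5, -0.2]
opening: 0.496
```

>>> {"name": "play_rows", "arguments": {"commands": [{"delta_rot": [0, 0, 0], "travel": [0.35, 0.1, 0.1], "gripper": 0}, {"delta_rot": [0, 0, 0], "travel": [0.7, 0.18, 0.2], "gripper": 0}, {"delta_rot": [0, 0, 0], "travel": [1, 0.26, 0.3], "gripper": 0}]}}

```text
clock: 2.45
tool_pos: [0.452, -0.1964, 0.1935]
eef_rot: [0.823, 0.569, 0.0, 0.0]
contact_force: [-0.0, -0.1, 0.1]
opening: 0.5
```

>>> {"name": "play_rows", "arguments": {"commands": [{"delta_rot": [0, 0, 0], "travel": [0.2, 0.05, 0.2], "gripper": 0}, {"delta_rot": [0, 0, 0], "travel": [0.35, 0.09, 0.35], "gripper": 0}, {"delta_rot": [0, 0, 0], "travel": [0.35, 0.09, 0.35], "gripper": 0}]}}

```text
clock: 2.82
tool_pos: [0.4821, -0.1516, 0.1402]
eef_rot: [0.821, 0.57, -0.0, -0.001]
contact_force: [-0.3, -0.6, 0.9]
opening: 0.498
```

```bash
python3 go.py 0.4818 -0.1534 0.038; python3 -c "
from h import *
a=snap('wrist','w.png');b=snap('side')
cv2.imwrite('pics/ws.png',cv2.resize(np.vstack([a['color'][:,:,::-1],b['color'][50:330,:,::-1]]),None,fx=.88,fy=.88))"
```

```text
2.825 [ 0.4821 -0.1516  0.1402] [[0.35, 0.937, -0.002], [0.937, -0.35, 0.001], [0.0, -0.002, -1.0]] F [-0.3238 -0.5632  0.8554] 0.4980782789326862
travel [-0.0118  0.0038  0.6811]
rot [-0.0006 -0.0001  0.0002]
```

View pics/ws.png

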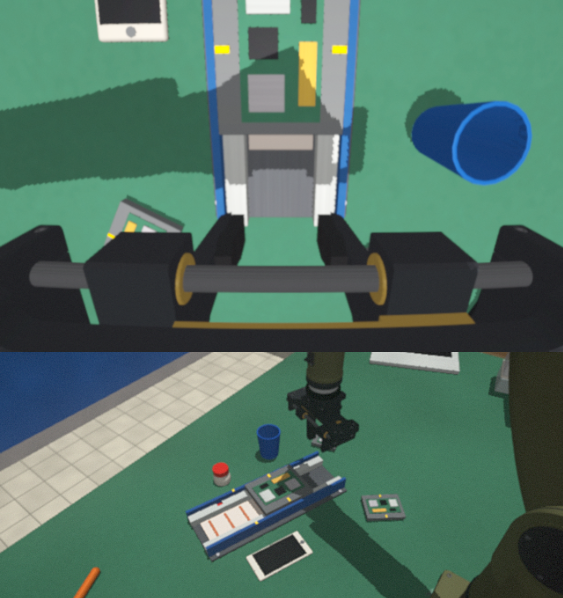

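In the wrist view the fingers (columns 235 and 327) straddle the centreline between the rails (column ~281), and the carrier's tail edge is at row 130. Descending behind the tail.

>>> {"name": "play_rows", "arguments": {"commands": [{"delta_rot": [0, 0, 0], "travel": [0, 0, 0.25], "gripper": 0}, {"delta_rot": [0, 0, 0], "travel": [0, 0, 0.5], "gripper": 0}, {"delta_rot": [0, 0, 0], "travel": [0, 0, 0.68], "gripper": 0}, {"delta_rot": [0, 0, 0], "travel": [0, 0, 0.68], "gripper": 0}, {"delta_rot": [0, 0, 0], "travel": [0, 0, 0.68], "gripper": 0}]}}

```text
clock: 3.55
tool_pos: [0.4823, -0.1546, 0.0406]
eef_rot: [0.822, 0.569, 0.0, 0.001]
contact_force: [-0.3, 0.3, 0.7]
opening: 0.501
```

>>> {"name": "play_rows", "arguments": {"commands": [{"delta_rot": [0, 0, 0], "travel": [0.08, 0, 0], "gripper": 0}, {"delta_rot": [0, 0, 0], "travel": [0.14, 0, 0], "gripper": 0}, {"delta_rot": [0, 0, 0], "travel": [0.18, 0, 0], "gripper": 0}, {"delta_rot": [0, 0, 0], "travel": [0.21, 0, 0], "gripper": 0}, {"delta_rot": [0, 0, 0], "travel": [0.24, 0, 0], "gripper": 0}]}}

```text
clock: 4.18
tool_pos: [0.4944, -0.1194, 0.0392]
eef_rot: [0.822, 0.57, -0.0, 0.0]
contact_force: [-0.1, 0.4, -0.6]
opening: 0.499
```

```bash
python3 go.py 0.4818 -0.1534 0.037
```

```text
4.175 [ 0.4944 -0.1194  0.0392] [[0.351, 0.936, -0.0], [0.936, -0.351, -0.0], [-0.0, -0.0, -1.0]] F [-0.0743  0.3911 -0.5614] 0.498973271636868
travel [-0.2417  0.0006  0.0147]
rot [-0.      0.0001 -0.0002]
```

>>> {"name": "play_rows", "arguments": {"commands": [{"delta_rot": [0, 0, 0], "travel": [0.03, 0, 0], "gripper": 0}, {"delta_rot": [0, 0, 0], "travel": [0.07, 0, 0], "gripper": 0}, {"delta_rot": [0, 0, 0], "travel": [0.12, 0, 0], "gripper": 0}, {"delta_rot": [0, 0, 0], "travel": [0.17, 0, 0], "gripper": 0}, {"delta_rot": [0, 0, 0], "travel": [0.22, 0, 0], "gripper": 0}, {"delta_rot": [0, 0, 0], "travel": [0.27, 0, 0], "gripper": 0}, {"delta_rot": [0, 0, 0], "travel": [0.32, 0, 0], "gripper": 0}, {"delta_rot": [0, 0, 0], "travel": [0.37, 0, 0], "gripper": 0}, {"delta_rot": [0, 0, 0], "travel": [0.42, 0, 0], "gripper": 0}, {"delta_rot": [0, 0, 0], "travel": [0.46, 0, 0], "gripper": 0}, {"delta_rot": [0, 0, 0], "travel": [0.5, 0, 0], "gripper": 0}]}}

```text
clock: 5.55
tool_pos: [0.5208, -0.0491, 0.0392]
eef_rot: [0.822, 0.57, -0.0, 0.0]
contact_force: [-0.5, -2.4, 0.1]
opening: 0.504
```

```bash
cat > car.py <<'E'
from h import *
s=snap('top'); P=cloud(s); c=np.array([.5566,.0464]); a=np.radians(69.5); X=np.array([np.cos(a),np.sin(a)]); Y=np.array([-X[1],X[0]])
q=P.reshape(-1,3); x=(q[:,:2]-c)@X; y=(q[:,:2]-c)@Y
hsv=cv2.cvtColor(s['color'],cv2.COLOR_RGB2HSV).reshape(-1,3)
st=r.get_state(); print('t',st['clock'],'tcp along',(st['tool_pos'][:2]-c)@X,'F along',st['contact_force'][:2]@X,'Fz',st['contact_force'][2])
m=(abs(y)<.05)&(q[:,2]>.0405)&(q[:,2]<.058)&(x>-.2)&(x<.16)
xs=x[m]; print('nose (98pct) rel seat mm',np.percentile(xs,99.5)*1000-70)
def H(xa,xb):
    k=m&(x>xa)&(x<xb)&(hsv[:,1]<60); return k.sum(), np.median(q[k,2])*1000 if k.sum() else 0
xn=np.percentile(xs,99.5)
print('top z front',H(xn-.012,xn-.003),'mid-rear sides',H(xn-.136,xn-.122))
E
python3 car.py
```

```text
t 5.6 tcp along -0.10057368794520656 F along -0.6795363240542671 Fz -0.2763026301277517Traceback (most recent call last):
  File "car.py", line 7, in <module>
    xs=x[m]; print('nose (98pct) rel seat mm',np.percentile(xs,99.5)*1000-70)
                                              ~~~~~~~~~~~~~^^^^^^^^^
    return _quantile_unchecked(
        a, q, axis, out, overwrite_input, method, keepdims, weights)
    return _ureduce(a,
                    func=_quantile_ureduce_func,
    ...<5 lines>...
                    overwrite_input=overwrite_input,
                    method=method)
    r = func(a, **kwargs)
    result = _quantile(arr,
                       quantiles=q,
    ...<2 lines>...
                       out=out,
                       weights=wgt)
    slices_having_nans = np.isnan(arr[-1, ...])
                                  ~~~^^^^^^^^^
IndexError: index -1 is out of bounds for axis 0 with size 0
```

The push force is about 2.4 N, which fits sliding. The arm hides the carrier from the top camera, so from here I go by force, with roughly 22 mm left.

>>> {"name": "play_rows", "arguments": {"commands": [{"delta_rot": [0, 0, 0], "travel": [0.02, 0, 0], "gripper": 0}, {"delta_rot": [0, 0, 0], "travel": [0.04, 0, 0], "gripper": 0}, {"delta_rot": [0, 0, 0], "travel": [0.06, 0, 0], "gripper": 0}, {"delta_rot": [0, 0, 0], "travel": [0.08, 0, 0], "gripper": 0}, {"delta_rot": [0, 0, 0], "travel": [0.1, 0, 0], "gripper": 0}]}}

```text
clock: 6.22
tool_pos: [0.5261, -0.0352, 0.0392]
eef_rot: [0.822, 0.57, -0.0, 0.0]
contact_force: [-0.1, -2.0, 0.4]
opening: 0.503
```

```bash
python3 go.py
python3 - <<'E'
from h import *
s=snap('side','s2.png'); cv2.imwrite('pics/s2c.png',cv2.resize(s['color'][140:300,190:420,::-1],None,fx=3,fy=3,interpolation=2))
print([(round(p['conf'],2),np.round(p['at']),at_depth(s,p['at'])[0].round(4)) for l in ['carrier','nose'] for p in viewer.pinpoint('side',l)[:3]])
E
```

```text
6.225 [ 0.5261 -0.0352  0.0392] [[0.351, 0.936, -0.0], [0.936, -0.351, -0.0], [-0.0, 0.0, -1.0]] F [-0.1093 -1.9529  0.4305] 0.502668070664077
[(0.89, array([282., 227.]), array([0.5385, 0.0577, 0.0542])), (0.75, array([372., 147.]), array([ 0.5443, -0.3178,  0.0152])), (0.69, array([436., 228.]), array([ 0.2852, -0.1672,  0.0178])), (0.83, array([252., 235.]), array([0.5811, 0.1057, 0.0439])), (0.83, array([456., 225.]), array([ 0.2527, -0.2028,  0.0159])), (0.59, array([377., 137.]), array([ 0.5549, -0.3577,  0.0179]))]
```

View pics/s2c.png

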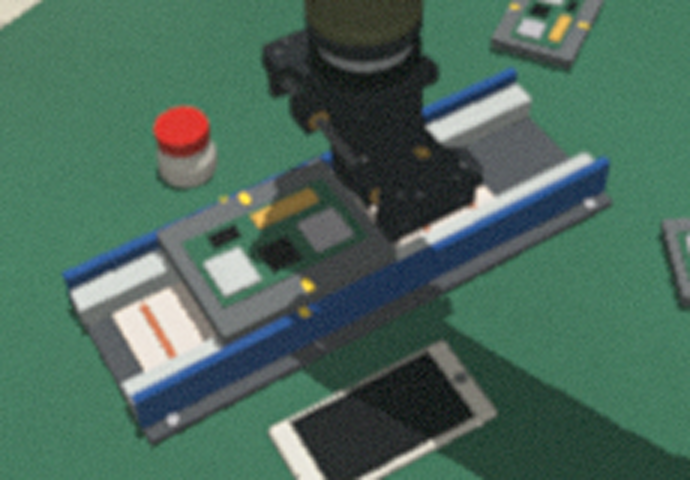

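The carrier's yellow marks, (243,198) and (308,286) in the crop, almost line up with the fence marks at (224,200) and (305,311). That leaves a few mm, so I'll use small steps and check the force.

>>> {"name": "play_rows", "arguments": {"commands": [{"delta_rot": [0, 0, 0], "travel": [0.012, 0, 0], "gripper": 0}, {"delta_rot": [0, 0, 0], "travel": [0.024, 0, 0], "gripper": 0}, {"delta_rot": [0, 0, 0], "travel": [0.036, 0, 0], "gripper": 0}]}}

```text
clock: 6.75
tool_pos: [0.5278, -0.0304, 0.0392]
eef_rot: [0.822, 0.57, -0.0, 0.0]
contact_force: [-1.1, -3.4, 0.2]
opening: 0.501
```

>>> {"name": "play_rows", "arguments": {"commands": [{"delta_rot": [0, 0, 0], "travel": [0.012, 0, 0], "gripper": 0}, {"delta_rot": [0, 0, 0], "travel": [0.02, 0, 0], "gripper": 0}]}}

```text
clock: 7.0
tool_pos: [0.5291, -0.027, 0.0392]
eef_rot: [0.822, 0.57, 0.0, -0.0]
contact_force: [-0.9, -3.5, 1.5]
opening: 0.501
```

>>> {"name": "play_rows", "arguments": {"commands": [{"delta_rot": [0, 0, 0], "travel": [0.01, 0, 0], "gripper": 0}, {"delta_rot": [0, 0, 0], "travel": [0.02, 0, 0], "gripper": 0}]}}

```text
clock: 7.25
tool_pos: [0.5299, -0.0248, 0.0392]
eef_rot: [0.822, 0.57, -0.0, 0.0]
contact_force: [-1.7, -3.1, 0.9]
opening: 0.5
```

```bash
cat > sidez.py <<'E'
from h import *
s=snap('side'); P=cloud(s); c=np.array([.5566,.0464]); a=np.radians(69.5); X=np.array([np.cos(a),np.sin(a)]); Y=np.array([-X[1],X[0]])
x=(P[...,:2]-c)@X*1000; y=(P[...,:2]-c)@Y*1000; z=P[...,2]*1000; sat=cv2.cvtColor(s['color'],cv2.COLOR_RGB2HSV)[...,1]
# plate border top: |y| 38..50, bins along x
for lo in range(-70,100,10):
    k=(abs(y)>36)&(abs(y)<52)&(x>lo)&(x<lo+10)&(z>20)&(z<60)
    print(lo,k.sum(),np.median(z[k]).round(1) if k.any() else '',end=' | ')
print(r.get_state()['clock'],r.get_state()['contact_force'])
E
python3 sidez.py
```

```text
-70 17 44.7 | -60 52 45.8 | -50 50 45.2 | -40 51 45.3 | -30 51 45.4 | -20 49 45.1 | -10 51 45.8 | 0 49 45.9 | 10 55 45.7 | 20 58 45.6 | 30 56 45.5 | 40 53 45.6 | 50 59 45.5 | 60 57 45.6 | 70 73 43.9 | 80 51 27.5 | 90 48 27.6 | 7.3 [-1.44898586 -2.8162494   0.29016259]
```

The plate top now reads 45–46 mm along its whole length, where 51 was riding and 46 is seated, so it has dropped and is level. A gentle further nudge should show the hard stop.

>>> {"name": "play_rows", "arguments": {"commands": [{"delta_rot": [0, 0, 0], "travel": [0.01, 0, 0], "gripper": 0}, {"delta_rot": [0, 0, 0], "travel": [0.02, 0, 0], "gripper": 0}]}}

```text
clock: 7.55
tool_pos: [0.5307, -0.0228, 0.0392]
eef_rot: [0.822, 0.569, -0.001, 0.0]
contact_force: [-1.8, -5.9, 3.2]
opening: 0.5
```

>>> {"name": "play_rows", "arguments": {"commands": [{"delta_rot": [0, 0, 0], "travel": [0.01, 0, 0], "gripper": 0}, {"delta_rot": [0, 0, 0], "travel": [0.02, 0, 0], "gripper": 0}]}}

```text
clock: 7.8
tool_pos: [0.5306, -0.0227, 0.0392]
eef_rot: [0.822, 0.569, -0.003, 0.001]
contact_force: [-2.7, -11.0, 4.0]
opening: 0.5
```

The tool has stopped dead and the force has risen from 3 to 11 N, so the carrier is blocked in the notches. Backing straight off, then up.

>>> {"name": "play_rows", "arguments": {"commands": [{"delta_rot": [0, 0, 0], "travel": [-0.04, 0, 0], "gripper": 0}, {"delta_rot": [0, 0, 0], "travel": [-0.15, 0, 0], "gripper": 0}, {"delta_rot": [0, 0, 0], "travel": [-0.3, 0, 0], "gripper": 0}, {"delta_rot": [0, 0, 0], "travel": [-0.35, 0, 0], "gripper": 0}, {"delta_rot": [0, 0, 0], "travel": [-0.35, 0, -0.3], "gripper": 0}, {"delta_rot": [0, 0, 0], "travel": [-0.4, 0, -0.6], "gripper": 0}, {"delta_rot": [0, 0, 0], "travel": [-0.6, 0, -1], "gripper": 0}, {"delta_rot": [0, 0, 0], "travel": [-0.9, 0, -1], "gripper": 0}, {"delta_rot": [0, 0, 0], "travel": [-1, 0, -1], "gripper": 0}, {"delta_rot": [0, 0, 0], "travel": [-1, 0, -1], "gripper": 0}]}}

```text
clock: 9.05
tool_pos: [0.4792, -0.1597, 0.1888]
eef_rot: [0.822, 0.569, 0.0, -0.0]
contact_force: [0.1, -0.6, 0.6]
opening: 0.5
```

>>> {"name": "play_rows", "arguments": {"commands": [{"delta_rot": [0, 0, 0], "travel": [-0.4, 0, 0], "gripper": 0}, {"delta_rot": [0, 0, 0], "travel": [-0.8, 0, 0], "gripper": 0}, {"delta_rot": [0, 0, 0], "travel": [-1, 0, 0], "gripper": 0}, {"delta_rot": [0, 0, 0], "travel": [-1, 0, 0], "gripper": 0}, {"delta_rot": [0, 0, 0], "travel": [-1, 0, 0], "gripper": 0}]}}

```text
clock: 9.68
tool_pos: [0.4285, -0.2972, 0.1889]
eef_rot: [0.821, 0.571, 0.001, -0.001]
contact_force: [0.1, -1.5, 0.8]
opening: 0.499
```

```bash
python3 sidez.py
python3 - <<'E'
from h import *
s=snap('top','t3.png')
E
```

```text
-70 11 29.2 | -60 49 45.6 | -50 55 45.8 | -40 56 45.3 | -30 49 45.4 | -20 53 45.1 | -10 51 45.8 | 0 50 45.6 | 10 58 45.8 | 20 55 45.6 | 30 58 45.6 | 40 54 45.9 | 50 56 45.6 | 60 56 45.5 | 70 75 45.2 | 80 50 27.6 | 90 50 27.6 | 9.725 [0.65864018 0.3594714  0.65865085]
```

View pics/t3.png

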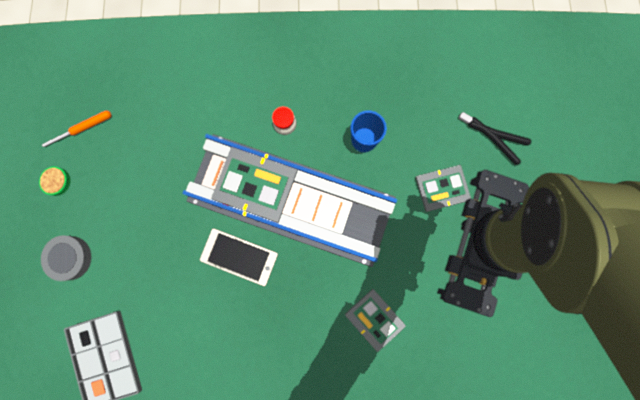

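The carrier sits at (254,188) with its marks in line with the fence marks at (265,158) and (245,210). The notches are covered, the jar, tub and phone are where they were, and the hand is clear.

```bash
python3 -c "
from plant import r; print(r.finish_job())"
```

```text
the job is handed in; nothing more can be done
None
```

The carrier is seated in the locating notches and level, and I handed the job in at about 9.8 s of the 35 s allowed. I pushed it along the rails by its tail face with the half-open fingers, in slow small steps at the end, and never lifted it.

- **Sliding and stop:** sliding took 2–3.5 N. Once the carrier had dropped in, the hand stopped dead and the push rose to about 11 N. I then backed straight off and raised the hand.
- **Seat:** the plate top fell from 51 mm to 45–46 mm along its full length. It still read the same after I withdrew, and its yellow marks line up with the fence marks.
- **Surroundings:** the tub, jar and phone look unmoved in the last picture. The hand was clear of everything, with only about 1 N of sensor noise.

One check failed: partway through the push, the arm hid the carrier from the top camera. I used the side camera's depth and the push force for the rest.

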